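# Put the microscope objectives back in their caddy

### The arm

A 6-joint arm with a two-finger parallel gripper is mounted at the origin on the work surface. World frame = base frame: x ahead of the robot, y to its left, z up, the work surface at z = 0. Lengths are in m, angles in rad, forces in N, time in s.
With the tool pointing down it reaches from about 0.425 to 0.95 m from the base axis. Payload 14.7 kg.
Tool frame: the origin (TCP) lies midway between the tips of the shut fingers; the grasp point (between the pads) lies 19 mm behind it; z points along the fingers, y is the direction in which the jaws open and shut (so a half turn about z gives the same grasp; the last joint's range is limited). The gripper opens to 85 mm and grips with 20 to 120 N. Pads are 22 mm wide; open, the fingers measure 114 mm over their backs; the gripper's body (76 mm by 85 mm) begins 54 mm behind the grasp point. The pads swing forward as they close: fully open they stand 13 mm farther back than shut.
Start: joints at [-1.286, 0.48, 1.596, -0, 1.065, -0.047], TCP at [0.212, -0.615, 0.231] pointing down, gripper open.
Joint ranges: [-2.75, 2.75], [-0.82, 2.05], [0.23, 2.67], [-1.56, 4.7], [0.09, 2.69], [-2.92, 2.92]. Speed limits (rad/s): [1.89, 1.89, 2.39, 3.01, 3.01, 3.01].

### API

Orientations are given as a rotation vector (axis times angle).
In Python, from bench import r gives the robot as it stands.
- The arm moves only by the shell command python3 -m jog 'ROWS' [FORCE]. ROWS is JSON, one flat list of numbers, 7 for each row, row after row: the closure, from 0 (fully open) to 1 (shut), then the shift along the tool's x, y, z in mm, then the turn, a rotation vector about the tool's x, y, z in rad. A call has exactly 5 rows; each row shifts and turns the commanded pose from where the row before left it, along the tool's axes as they then stand; what a row does not reach is not made up. A row lasts 1/10 s, in which the tool goes at most 50 mm and 8.59 degrees, less where a joint would pass 70% of its speed; a pose out of reach is approached as far as the arm can. A call with a gripper value outside its range is refused whole. The fingers move at their own pace and stop on an object; FORCE is the grip in N (left out, the last holds). Time passes only in rows, so rows that do not move let the fingers close, or fill a call up. It gives the time, the measured TCP pose, the force and the opening at its end, in the units of the state.
- r.read_state(): the state, without advancing time (a new reading comes with each control period).
- r.snapshot(name): name is "scene" or "top"; returns the picture (420x560x3 uint8, blue, green, red); there is no depth.
- r.get_calibration(name): a dict with "mtx" (3x3 intrinsics, pixels), "R" (3x3) and "t" (3): a world point X has camera coordinates R X + t. Camera axes: x right, y down, z forward; pixel columns grow to the right and rows downward; lengths in m; the calibration is good to about 2 mm. A picture is of the moment at which its call begins. get_calibration takes no time and is no camera call.
- r.close_job(): hands the job in, once; it reports no verdict.
The state is a dict: "t": time; "joint_positions": joint angles; "joint_velocities": joint speeds; "joint_torque": joint torques, N m; "eef_pos": TCP position; "ee_rot": TCP orientation; "ft_force": force on the tool from outside, world axes, zero at the start; "torque": the same for the moment, N m; "finger_gap": opening from 0.0 (shut) to 1.0 (fully open).
Only numpy, scipy, OpenCV 4.12 (cv2) and the standard library are available. Lean on these libraries where they do the work, as an engineer would, in place of code of your own. Each camera call takes 0.05 s, during which the arm holds its last target.

### The job

Put the three microscope objectives (the metal barrels with a pointed cone nose) back in the grey caddy, each standing upright on the floor of the well made for its size: small in the small well, medium in the medium one, large in the large one. The two eyepieces with the black rubber eyecups do not belong there: leave them, the oil bottle and the slide box where they stand.

Things in the scene. Friction and masses are not known exactly. Their poses are not given: they have to be found in the camera images.
- objective_small: small microscope objective, loose, about 80 g, standing upright on the 3 mm thick blue bench mat (240 x 340 mm): a bright metal straight barrel 24 mm in diameter and 46 mm high, topped by a pointed metal cone nose with a tiny lens, 56 mm high in all. Origin: centre of its underside; z up along the barrel. Grip it across the barrel.
- objective_medium: medium microscope objective, loose, about 140 g, standing upright on the 3 mm thick blue bench mat (240 x 340 mm): a bright metal straight barrel 34 mm in diameter and 46 mm high, topped by a pointed metal cone nose with a tiny lens, 61 mm high in all. Origin: centre of its underside; z up along the barrel. Grip it across the barrel.
- objective_large: large microscope objective, loose, about 250 g, standing upright on the 3 mm thick blue bench mat (240 x 340 mm): a bright metal straight barrel 46 mm in diameter and 46 mm high, topped by a pointed metal cone nose with a tiny lens, 66 mm high in all. Origin: centre of its underside; z up along the barrel. Grip it across the barrel.
- well_small: small well of the caddy: a fixed round white plastic cup, inside diameter 40 mm, outside 46 mm, 14 mm high with a 3 mm floor; takes the small objective. Origin: centre of its underside, which is 6 mm above the bench; z up. The three wells stand in one row, centres 82 mm apart, in any order, in the caddy, a fixed grey tray 256 x 90 mm with a rim 12 mm above the bench, lower than the wells.
- well_medium: medium well of the caddy: a fixed round white plastic cup, inside diameter 52 mm, outside 58 mm, 14 mm high with a 3 mm floor; takes the medium objective. Origin: centre of its underside, which is 6 mm above the bench; z up. The three wells stand in one row, centres 82 mm apart, in any order, in the caddy, a fixed grey tray 256 x 90 mm with a rim 12 mm above the bench, lower than the wells.
- well_large: large well of the caddy: a fixed round white plastic cup, inside diameter 66 mm, outside 72 mm, 14 mm high with a 3 mm floor; takes the large objective. Origin: centre of its underside, which is 6 mm above the bench; z up. The three wells stand in one row, centres 82 mm apart, in any order, in the caddy, a fixed grey tray 256 x 90 mm with a rim 12 mm above the bench, lower than the wells.
- eyepiece_tall: tall eyepiece, a look-alike: metal tube 27 mm in diameter below, metal body 36 mm above it, ending in a flared black rubber eyecup 44 mm across with a sunken lens; 62 mm high. Loose; stands on the same mat and stays there. Origin: centre of its underside; z up.
- eyepiece_low: low eyepiece, a look-alike: metal tube 29 mm in diameter below, metal body 40 mm above it, ending in a flared black rubber eyecup 48 mm across with a sunken lens; 50 mm high. Loose; stands on the same mat and stays there. Origin: centre of its underside; z up.
- oil_bottle: small amber immersion-oil bottle with black cap, 28 mm in diameter, 72 mm high. Loose; stands on the same mat and stays there. Origin: centre of its underside; z up.
- slide_box: closed slide box, blue with a grey lid, 87 x 102 x 34 mm, loose on the bench beyond the mat and caddy. Origin: centre of its underside; z up.

How it is judged:
At the end, for the whole second after the job is handed in: Each objective rests released and upright (0.12 rad) on the floor of its own size of well (within 13 mm of its centre, underside under 7 mm above the well's); both eyepieces, oil bottle and slide box upright, at rest, within 30 mm of their starts (horizontal distance between objective_small and well_small below 0.013 m and z of objective_small in the frame of well_small between 0 and 0.007 m and angle between each of objective_small, objective_medium, objective_large's own z axis and vertical below 0.12 rad and linear speed of each of objective_small, objective_medium, objective_large, eyepiece_tall, eyepiece_low, oil_bottle, slide_box below 0.02 m/s and angular speed of each of objective_small, objective_medium, objective_large below 0.2 rad/s and horizontal distance between objective_medium and well_medium below 0.013 m and z of objective_medium in the frame of well_medium between 0 and 0.007 m and horizontal distance between objective_large and well_large below 0.013 m and z of objective_large in the frame of well_large between 0 and 0.007 m and distance of each of eyepiece_tall, eyepiece_low, oil_bottle, slide_box from where it was at the start of the episode below 0.03 m and angle between each of eyepiece_tall, eyepiece_low, oil_bottle, slide_box's own z axis and vertical below 0.2 rad); the robot touches nothing.
It fails at once if the eyepiece tall is moved more than 30 mm or knocked over (distance of eyepiece_tall from where it was at the start of the episode above 0.03 m or angle between eyepiece_tall's own z axis and vertical above 0.4 rad).
It fails at once if the eyepiece low is moved more than 30 mm or knocked over (distance of eyepiece_low from where it was at the start of the episode above 0.03 m or angle between eyepiece_low's own z axis and vertical above 0.4 rad).
It fails at once if the oil bottle is moved more than 30 mm or knocked over (distance of oil_bottle from where it was at the start of the episode above 0.03 m or angle between oil_bottle's own z axis and vertical above 0.4 rad).
It fails at once if the slide box is moved more than 30 mm or knocked over (distance of slide_box from where it was at the start of the episode above 0.03 m or angle between slide_box's own z axis and vertical above 0.4 rad).
It also fails if it takes over 112 s, if anything falls off the work surface, if the arm or the gripper's body presses on something with over 40 N, if the wrist force passes 120 N, or if a joint passes its speed limit or range.

## Working session

There is one attempt and no reset: what is moved stays moved. The work goes in short steps, Python scripts to look and compute and a shell command to move; the robot and the scene stay as the last step left them, time stands still between calls to the robot, and variables do not carry over. Pictures are saved under pics/ and viewed, and the job is handed in when it is done.

```bash
ls; mkdir -p pics; python3 - <<'E'
from bench import r
import cv2,numpy as np
for n in("scene","top"):
    cv2.imwrite(f"pics/{n}0.png",r.snapshot(n)); c=r.get_calibration(n); print(n,np.round(c["mtx"],1).tolist(),np.round(c["R"],4).tolist(),np.round(c["t"],4).tolist())
s=r.read_state();print({k:np.round(v,3).tolist() for k,v in s.items()})
E
```

```text
pics
scene [[503.2, 0.0, 278.1], [0.0, 503.2, 211.5], [0.0, 0.0, 1.0]] [[-0.8083, 0.5888, 0.0059], [0.487, 0.6741, -0.5553], [-0.3309, -0.446, -0.8316]] [0.5154, -0.2545, 1.2874]
top [[433.6, 0.0, 275.2], [0.0, 433.6, 221.7], [0.0, 0.0, 1.0]] [[-0.0126, -0.9999, -0.0068], [-0.981, 0.0137, -0.1937], [0.1938, 0.0042, -0.981]] [-0.0063, 0.612, 1.0329]
{'t': 0.1, 'joint_positions': [-1.286, 0.481, 1.597, -0.0, 1.065, -0.047], 'joint_velocities': [-0.0, -0.002, -0.001, -0.002, 0.0, 0.001], 'joint_torque': [-0.001, -95.226, -43.104, -0.0, 0.005, -0.0], 'eef_pos': [0.212, -0.614, 0.231], 'ee_rot': [-3.097, -0.519, 0.0], 'ft_force': [0.001, -1.133, -0.678], 'torque': [0.01, -0.056, -0.01], 'finger_gap': 1.002}
```

View pics/scene0.png

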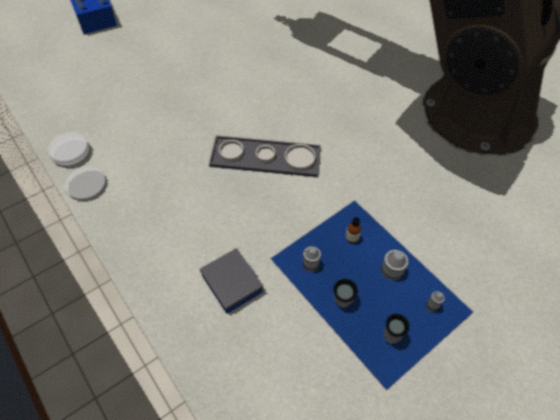

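View pics/top0.png

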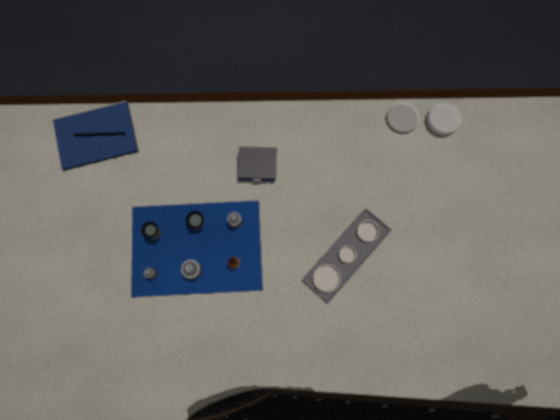

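```bash
python3 - <<'E'
import cv2,numpy as np
a=cv2.imread("pics/top0.png");b=cv2.imread("pics/scene0.png")
cv2.imwrite("pics/ct.png",cv2.resize(a[195:305,125:275],None,fx=5,fy=5,interpolation=cv2.INTER_CUBIC))
cv2.imwrite("pics/cs.png",cv2.resize(b[200:350,290:480],None,fx=4,fy=4,interpolation=cv2.INTER_CUBIC))
c=np.hstack([cv2.resize(a[200:310,295:395],None,fx=4,fy=4,interpolation=cv2.INTER_CUBIC)[:300*4//3+40],cv2.resize(b[125:235,205:300],None,fx=4,fy=4,interpolation=cv2.INTER_CUBIC)])if 0 else None
cv2.imwrite("pics/cc.png",cv2.resize(a[200:310,295:395],None,fx=5,fy=5,interpolation=cv2.INTER_CUBIC))
E
```

```text
(no output)
```

View pics/ct.png

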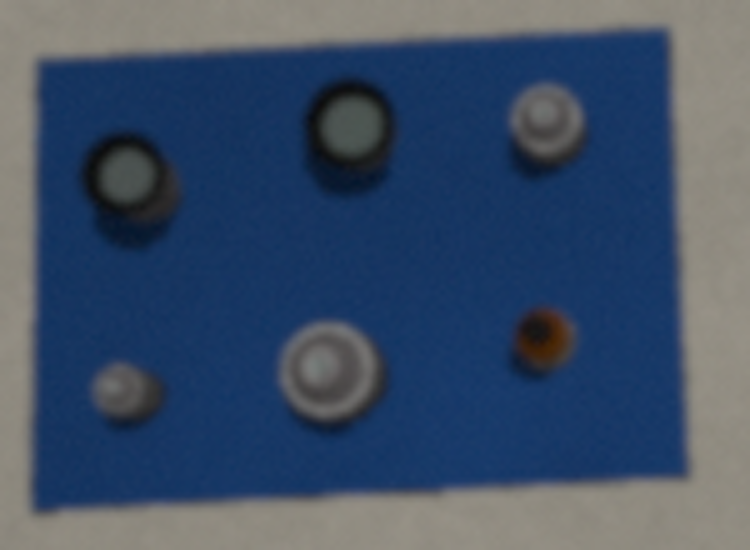

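View pics/cs.png

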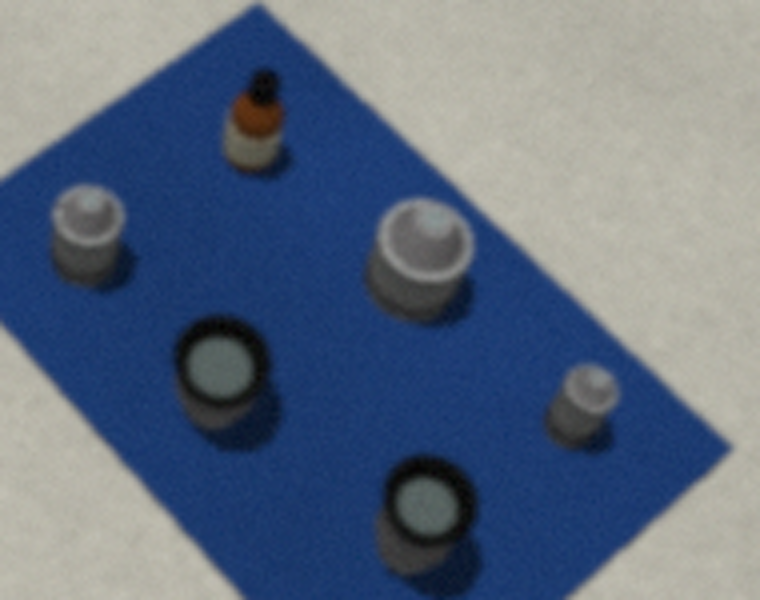

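View pics/cc.png

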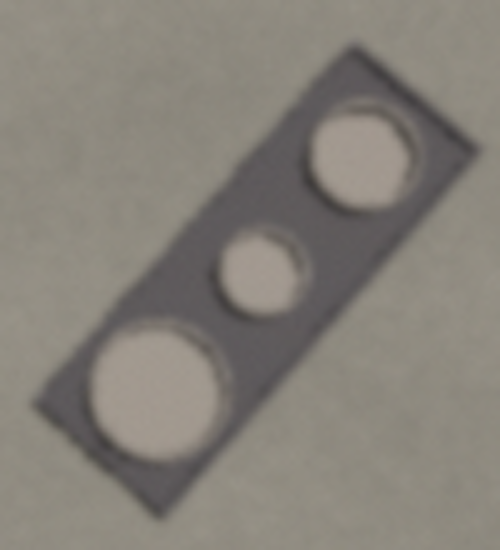

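```bash
cat > h.py <<'E'
from bench import r
import cv2,numpy as np
C={n:r.get_calibration(n) for n in("scene","top")}
def ray(n,uv,z):
    c=C[n];R=np.array(c["R"]);t=np.array(c["t"]);o=-R.T@t
    uv=np.atleast_2d(np.float64(uv));d=np.c_[uv,np.ones(len(uv))]@np.linalg.inv(c["mtx"]).T@R
    return o+d*((z-o[2])/d[:,2])[:,None]
def tri(u1,u2):
    A=[]
    for n,u in(("top",u1),("scene",u2)):
        c=C[n];P=np.array(c["mtx"])@np.c_[c["R"],np.array(c["t"])];A.append(P)
    X=cv2.triangulatePoints(A[0],A[1],np.float64(u1).reshape(2,1),np.float64(u2).reshape(2,1));return (X[:3]/X[3]).ravel()
T=lambda x,y:((x+.5)/5-.5+125,(y+.5)/5-.5+195)
S=lambda x,y:((x+.5)/4-.5+290,(y+.5)/4-.5+200)
E
python3 - <<'E'
from h import *
np.set_printoptions(precision=4,suppress=True)
H={"small":(.049,(120,391),(592,388)),"medium":(.049,(546,122),(88,214)),"large":(.049,(330,371),(426,239)),
"eyeL(left)":(.06,(125,174),(430,502)),"eyeR":(.06,(350,126),(221,364)),"bottle":(.075,(539,330),(265,84))}
for k,(z,a,b) in H.items():
    print(k,ray("top",T(*a),z)[0][:2],ray("scene",S(*b),z)[0][:2],tri(T(*a),S(*b)))
a=cv2.imread("pics/top0.png");b=cv2.imread("pics/scene0.png")
# caddy
for n,im,(x0,x1,y0,y1) in(("top",a,(295,400,200,310)),("scene",b,(200,330,125,185))):
    sub=cv2.resize(im[y0:y1,x0:x1],None,fx=4,fy=4,interpolation=cv2.INTER_CUBIC)
    g=cv2.GaussianBlur(cv2.cvtColor(sub,cv2.COLOR_BGR2GRAY),(5,5),0)
    th,m=cv2.threshold(g,0,255,cv2.THRESH_BINARY_INV|cv2.THRESH_OTSU)
    cs,_=cv2.findContours(m,cv2.RETR_EXTERNAL,cv2.CHAIN_APPROX_NONE);c=max(cs,key=cv2.contourArea)
    px=(c[:,0]+.5)/4-.5+[x0,y0]
    w=ray(n,px,.012)[:,:2]
    rc=cv2.minAreaRect(np.float32(w*1000));print(n,th,rc)
    cs,hi=cv2.findContours(m,cv2.RETR_CCOMP,cv2.CHAIN_APPROX_NONE)
    for i,c in enumerate(cs):
        if hi[0][i][3]>=0 and cv2.contourArea(c)>300:
            px=(c[:,0]+.5)/4-.5+[x0,y0]
            for z in(.009,.02):
                e=cv2.fitEllipse(np.float32(ray(n,px,z)[:,:2]*1000));print("  well",z,np.round(e[0],1),np.round(e[1],1))
E
```

```text
small [0.4885 0.3029] [0.4871 0.3042] [0.4879 0.3037 0.0494]
medium [0.6224 0.0912] [0.622  0.0911] [0.6222 0.0912 0.0495]
large [0.4971 0.1983] [0.4955 0.2   ] [0.4963 0.1993 0.0492]
eyeL(left) [0.5964 0.3019] [0.5929 0.3021] [0.595  0.302  0.0633]
eyeR [0.6195 0.1891] [0.6254 0.1951] [0.6213 0.1917 0.0491]
bottle [0.5134 0.0913] [0.5139 0.0951] [0.5128 0.0929 0.0716]
top 116.0 ((531.8675537109375, -196.87252807617188), (92.06893920898438, 261.8433837890625), 47.163169860839844)
  well 0.009 [ 472.6 -142.3] [65.6 71.6]
  well 0.02 [ 471.9 -141.1] [65.  70.9]
  well 0.009 [ 532.7 -199. ] [39.2 46. ]
  well 0.02 [ 531.4 -197.2] [38.8 45.5]
  well 0.009 [ 592.3 -253.9] [48.4 55.2]
  well 0.02 [ 590.4 -251.6] [47.9 54.7]
scene 130.0 ((533.5551147460938, -193.9488067626953), (100.86038208007812, 258.4351501464844), 47.20340347290039)
  well 0.009 [ 528.7 -200.5] [33.7 42.3]
  well 0.02 [ 534.  -192.8] [33.3 41.8]
  well 0.009 [ 468.7 -144.6] [60.3 67.6]
  well 0.02 [ 474.7 -137.6] [59.5 66.8]
  well 0.009 [ 589.  -256.5] [44.8 56.8]
  well 0.02 [ 593.5 -248.1] [44.3 56.2]
```

The top view shows the small objective at about (149,273), large (190,268) and medium (234,219). The wells are large (327,278), small (347,254) and medium (367,231). I'll do the medium first. The tool's orientation can stay fixed throughout.

```bash
cat > go.py <<'E'
import sys,numpy as np
from bench import r
from scipy.spatial.transform import Rotation as Ro
s=r.read_state();R=Ro.from_rotvec(s["ee_rot"]);p=np.array(s["eef_pos"])
print("t",s["t"],"tcp",np.round(p*1000,1),"zaxis",np.round(R.apply([0,0,1]),4),"gap",round(s["finger_gap"],3),"F",np.round(s["ft_force"],1))
if len(sys.argv)>3:
    d=np.array([float(v) for v in sys.argv[1:4]])-p*1000
    print("tool shift mm",np.round(R.inv().apply(d),1))
E
python3 go.py 622 91 150
```

```text
t 0.1 tcp [ 211.7 -614.2  230.7] zaxis [-3.0e-04  1.1e-03 -1.0e+00] gap 1.002 F [ 0.  -1.1 -0.7]
tool shift mm [ 617.7 -533.    81.3]
```

```bash
python3 -m jog '[0,30.9,-26.65,4,0,0,0, 0,30.9,-26.65,4,0,0,0, 0,30.9,-26.65,4,0,0,0, 0,30.9,-26.65,4,0,0,0, 0,30.9,-26.65,4,0,0,0]' 60
python3 -m jog '[0,30.9,-26.65,4,0,0,0, 0,30.9,-26.65,4,0,0,0, 0,30.9,-26.65,4,0,0,0, 0,30.9,-26.65,4,0,0,0, 0,30.9,-26.65,4,0,0,0]'
python3 go.py 622 91 150
```

```text
t: 0.6
eef_pos: [0.3148, -0.4366, 0.211]
ee_rot: [-3.098, -0.518, 0.0]
ft_force: [0.2, -0.0, 0.6]
finger_gap: 0.998
t: 1.1
eef_pos: [0.4175, -0.2604, 0.1911]
ee_rot: [-3.098, -0.519, 0.0]
ft_force: [0.8, -0.9, 0.6]
finger_gap: 1.001
t 1.1 tcp [ 417.5 -260.4  191.1] zaxis [-1.e-04  1.e-04 -1.e+00] gap 1.001 F [ 0.8 -0.9  0.6]
tool shift mm [ 307.7 -265.6   41.1]
```

```bash
python3 -m jog '[0,30.9,-26.65,4,0,0,0, 0,30.9,-26.65,4,0,0,0, 0,30.9,-26.65,4,0,0,0, 0,30.9,-26.65,4,0,0,0, 0,30.9,-26.65,4,0,0,0]'
python3 -m jog '[0,30.9,-26.65,4,0,0,0, 0,30.9,-26.65,4,0,0,0, 0,30.9,-26.65,4,0,0,0, 0,30.9,-26.65,4,0,0,0, 0,30.9,-26.65,4,0,0,0]'
python3 -m jog '[0,0,0,0,0,0,0, 0,0,0,0,0,0,0, 0,0,0,0,0,0,0, 0,0,0,0,0,0,0, 0,0,0,0,0,0,0]' | tail -1
python3 go.py 622 91 16
python3 - <<'E'
from h import *
for n in("scene","top"):
    cv2.imwrite(f"pics/{n}1.png",r.snapshot(n))
E
```

```text
t: 1.6
eef_pos: [0.5202, -0.0839, 0.171]
ee_rot: [-3.098, -0.519, 0.0]
ft_force: [-0.2, -1.0, -0.0]
finger_gap: 0.998
t: 2.1
eef_pos: [0.6229, 0.0924, 0.1508]
ee_rot: [3.098, 0.519, -0.001]
ft_force: [0.3, -0.3, 0.0]
finger_gap: 1.003
finger_gap: 0.998
t 2.6 tcp [622.2  89.8 151.5] zaxis [ 1.e-04 -0.e+00 -1.e+00] gap 0.998 F [-0.1  0.1 -0.5]
tool shift mm [  0.2  -1.2 135.5]
```

View pics/scene1.png

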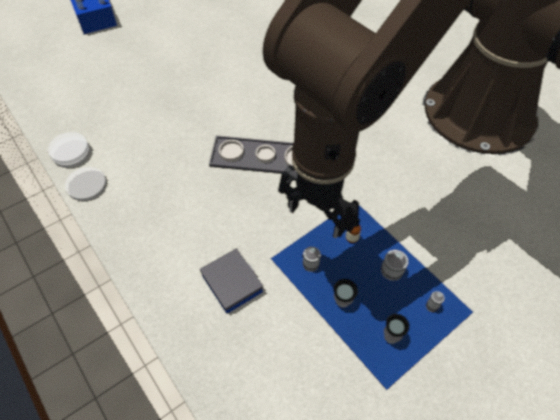

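The gripper, around (320,200), is above and in line with the medium objective at (312,258). I'll descend and grip.

```bash
python3 -m jog '[0,0.2,-1.2,30,0,0,0, 0,0,0,35,0,0,0, 0,0,0,35,0,0,0, 0,0,0,24,0,0,0, 0,0,0,11,0,0,0]'
python3 go.py 622 91 16
python3 -m jog '[1,0,0,0,0,0,0, 1,0,0,0,0,0,0, 1,0,0,0,0,0,0, 1,0,0,0,0,0,0, 1,0,0,0,0,0,0]'
python3 -m jog '[1,0,0,0,0,0,0, 1,0,0,0,0,0,0, 1,0,0,0,0,0,0, 1,0,0,0,0,0,0, 1,0,0,0,0,0,0]'
python3 go.py
```

```text
t: 3.2
eef_pos: [0.6209, 0.0915, 0.0141]
ee_rot: [-3.098, -0.518, 0.005]
ft_force: [0.0, -0.6, -0.9]
finger_gap: 1.002
t 3.2 tcp [620.9  91.5  14.1] zaxis [-2.9e-03 -3.0e-04 -1.0e+00] gap 1.002 F [ 0.  -0.6 -0.9]
tool shift mm [ 0.9  0.8 -1.9]
t: 3.7
eef_pos: [0.6232, 0.092, 0.018]
ee_rot: [3.098, 0.519, 0.004]
ft_force: [-1.0, -0.4, 8.8]
finger_gap: 0.381
t: 4.2
eef_pos: [0.6232, 0.092, 0.018]
ee_rot: [3.098, 0.519, 0.004]
ft_force: [-1.5, -0.5, 9.2]
finger_gap: 0.382
t 4.2 tcp [623.2  92.   18. ] zaxis [ 2.3e-03  2.0e-04 -1.0e+00] gap 0.382 F [-1.5 -0.5  9.2]
```

```bash
python3 -m jog '[1,0,0,-15,0,0,0, 1,0,0,-30,0,0,0, 1,0,0,-40,0,0,0, 1,0,0,-40,0,0,0, 1,0,0,-20,0,0,0]'
python3 go.py 592 -253 165
python3 - <<'E'
from h import *
im=r.snapshot("scene");cv2.imwrite("pics/s2.png",cv2.resize(im[80:300,220:480],None,fx=3,fy=2.7))
E
```

```text
t: 4.7
eef_pos: [0.6237, 0.0921, 0.1664]
ee_rot: [3.098, 0.519, 0.008]
ft_force: [-0.2, -0.1, -1.8]
finger_gap: 0.379
t 4.7 tcp [623.7  92.1 166.4] zaxis [ 5.1e-03  5.0e-04 -1.0e+00] gap 0.379 F [-0.2 -0.1 -1.8]
tool shift mm [-142.4  315.9    1. ]
```

View pics/s2.png

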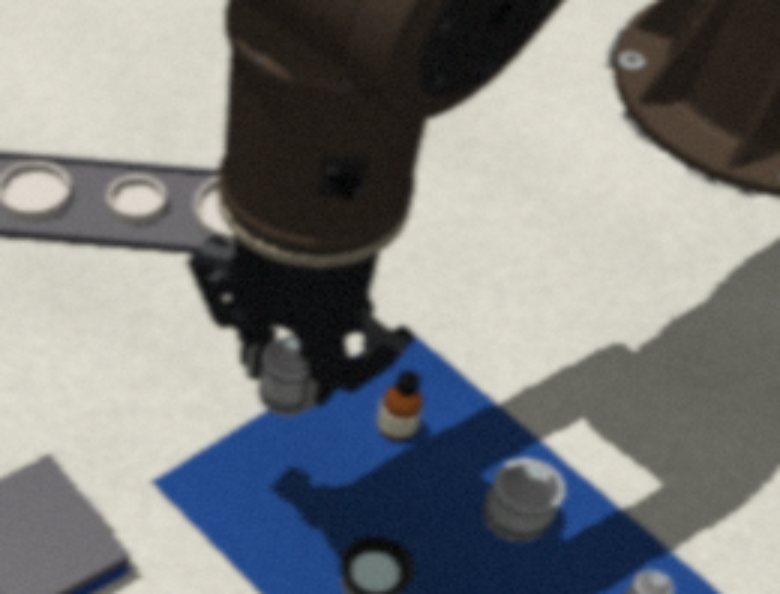

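The medium objective hangs upright in the fingers at about (285,375) in the crop, and its neighbours haven't moved. I'll carry it to the medium well.

```bash
python3 -m jog '[1,-14.2,31.6,0,0,0,0, 1,-14.2,31.6,0,0,0,0, 1,-14.2,31.6,0,0,0,0, 1,-14.2,31.6,0,0,0,0, 1,-14.2,31.6,0,0,0,0]'
python3 -m jog '[1,-14.2,31.6,0,0,0,0, 1,-14.2,31.6,0,0,0,0, 1,-14.2,31.6,0,0,0,0, 1,-14.2,31.6,0,0,0,0, 1,-14.2,31.6,0,0,0,0]'
python3 -m jog '[1,0,0,20,0,0,0, 1,0,0,30,0,0,0, 1,0,0,30,0,0,0, 1,0,0,20,0,0,0, 1,0,0,0,0,0,0]'
python3 go.py 592 -253 24
python3 - <<'E'
from h import *
im=r.snapshot("scene");cv2.imwrite("pics/s3.png",cv2.resize(im[80:300,120:380],None,fx=3,fy=2.7))
E
```

```text
t: 5.25
eef_pos: [0.6063, -0.0819, 0.1623]
ee_rot: [3.098, 0.519, 0.001]
ft_force: [0.0, -0.5, -2.5]
finger_gap: 0.38
t: 5.75
eef_pos: [0.5905, -0.2545, 0.1623]
ee_rot: [3.098, 0.519, 0.001]
ft_force: [0.5, 1.5, -1.7]
finger_gap: 0.381
t: 6.25
eef_pos: [0.5892, -0.2524, 0.0594]
ee_rot: [-3.096, -0.518, 0.005]
ft_force: [-1.2, -0.1, -1.0]
finger_gap: 0.381
t 6.25 tcp [ 589.2 -252.4   59.4] zaxis [-0.0036  0.0018 -1.    ] gap 0.381 F [-1.2 -0.1 -1. ]
tool shift mm [ 2.5  1.6 35.4]
```

View pics/s3.png

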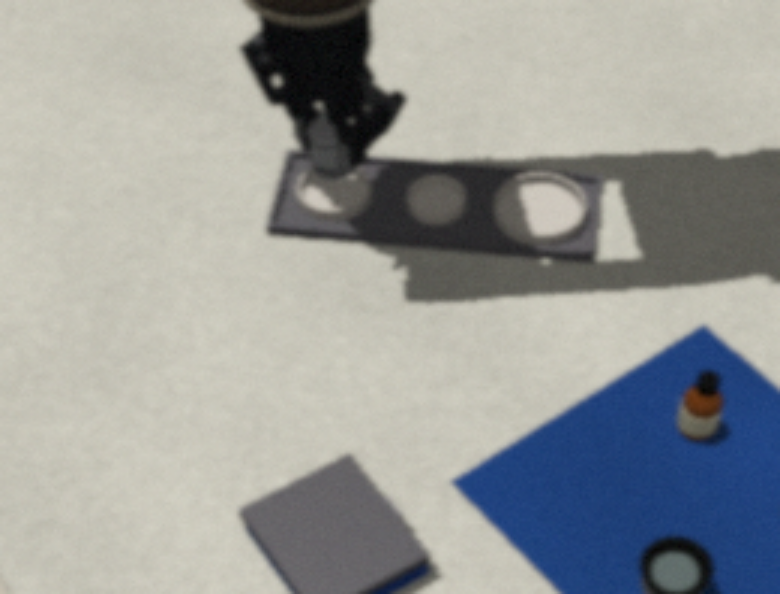

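```bash
python3 -m jog '[1,2,1.5,12,0,0,0, 1,0,0,10,0,0,0, 1,0,0,6,0,0,0, 1,0,0,3,0,0,0, 1,0,0,0,0,0,0]'
python3 go.py 592 -253 24
```

```text
t: 6.8
eef_pos: [0.5931, -0.2538, 0.0299]
ee_rot: [-3.098, -0.519, 0.001]
ft_force: [0.1, -0.3, -1.8]
finger_gap: 0.381
t 6.8 tcp [ 593.1 -253.8   29.9] zaxis [-5.e-04  3.e-04 -1.e+00] gap 0.381 F [ 0.1 -0.3 -1.8]
tool shift mm [-0.7 -1.1  5.9]
```

```bash
python3 -m jog '[1,-0.5,-0.5,3,0,0,0, 1,0,0,2,0,0,0, 1,0,0,0.5,0,0,0, 1,0,0,0,0,0,0, 1,0,0,0,0,0,0]'
python3 go.py 592 -253 24
```

```text
t: 7.3
eef_pos: [0.5927, -0.2536, 0.0249]
ee_rot: [3.098, 0.519, 0.0]
ft_force: [0.1, 0.5, -1.1]
finger_gap: 0.383
t 7.3 tcp [ 592.7 -253.6   24.9] zaxis [ 2.e-04 -1.e-04 -1.e+00] gap 0.383 F [ 0.1  0.5 -1.1]
tool shift mm [-0.5 -0.8  0.9]
```

```bash
python3 -m jog '[1,0,0,0.7,0,0,0, 1,0,0,0,0,0,0, 0.4,0,0,0,0,0,0, 0.35,0,0,0,0,0,0, 0.35,0,0,0,0,0,0]'
python3 -m jog '[0.35,0,0,0,0,0,0, 0.35,0,0,0,0,0,0, 0.35,0,0,-15,0,0,0, 0.35,0,0,-30,0,0,0, 0.35,0,0,-40,0,0,0]'
python3 -m jog '[0,0,0,-40,0,0,0, 0,0,0,-15,0,0,0, 0,0,0,0,0,0,0, 0,0,0,0,0,0,0, 0,0,0,0,0,0,0]'
python3 go.py 496.5 199 166
python3 - <<'E'
from h import *
im=r.snapshot("scene");cv2.imwrite("pics/s4.png",cv2.resize(im[80:300,120:380],None,fx=3,fy=2.7))
E
```

```text
t: 7.8
eef_pos: [0.5927, -0.2536, 0.0242]
ee_rot: [3.098, 0.519, 0.0]
ft_force: [-0.9, 0.5, 1.1]
finger_gap: 0.649
t: 8.3
eef_pos: [0.5917, -0.2531, 0.1096]
ee_rot: [-3.097, -0.519, 0.003]
ft_force: [0.4, -0.1, -0.6]
finger_gap: 0.651
t: 8.8
eef_pos: [0.5918, -0.2532, 0.1629]
ee_rot: [-3.097, -0.518, 0.003]
ft_force: [0.8, 0.3, 0.2]
finger_gap: 0.998
t 8.8 tcp [ 591.8 -253.2  162.9] zaxis [-1.8e-03  9.0e-04 -1.0e+00] gap 0.998 F [0.8 0.3 0.2]
tool shift mm [  57.1 -458.6   -2.5]
```

View pics/s4.png

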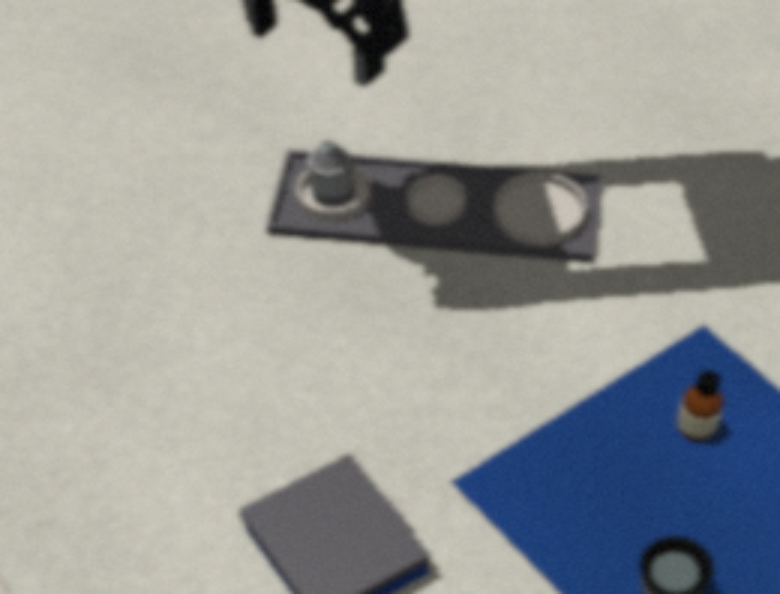

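The medium objective stands upright and centred in its well at about (330,185). Next is the large one.

```bash
python3 -m jog '[0,5,-40,0,0,0,0, 0,5,-42,0,0,0,0, 0,5,-42,0,0,0,0, 0,5,-42,0,0,0,0, 0,5,-42,0,0,0,0]' | head -2
python3 -m jog '[0,5,-42,0,0,0,0, 0,5,-42,0,0,0,0, 0,5,-42,0,0,0,0, 0,5,-42,0,0,0,0, 0,5,-42,0,0,0,0]' | head -2
python3 -m jog '[0,5,-30,0,0,0,0, 0,2,-10,0,0,0,0, 0,0,0,0,0,0,0, 0,0,0,0,0,0,0, 0,0,0,0,0,0,0]' | head -2
python3 go.py 496.5 199 15
```

```text
t: 9.35
eef_pos: [0.5473, -0.0473, 0.1631]
t: 9.85
eef_pos: [0.5026, 0.1594, 0.1632]
t: 10.35
eef_pos: [0.4975, 0.1968, 0.1638]
t 10.35 tcp [497.5 196.8 163.8] zaxis [-5.e-04 -4.e-04 -1.e+00] gap 1.002 F [ 0.6 -0.  -0.5]
tool shift mm [-1.000e-01 -2.500e+00  1.488e+02]
```

```bash
python3 -m jog '[0,0,-2.5,30,0,0,0, 0,0,0,40,0,0,0, 0,0,0,40,0,0,0, 0,0,0,24,0,0,0, 0,0,0,14,0,0,0]'
python3 go.py 496.5 199 15
python3 -m jog '[1,0,0,0,0,0,0, 1,0,0,0,0,0,0, 1,0,0,0,0,0,0, 1,0,0,0,0,0,0, 1,0,0,0,0,0,0]'
python3 go.py
python3 -m jog '[1,0,0,-15,0,0,0, 1,0,0,-30,0,0,0, 1,0,0,-40,0,0,0, 1,0,0,-40,0,0,0, 1,0,0,-20,0,0,0]'
python3 go.py 472 -141 165
python3 - <<'E'
from h import *
im=r.snapshot("scene");cv2.imwrite("pics/s5.png",cv2.resize(im[120:340,240:500],None,fx=3,fy=2.7))
E
```

```text
t: 10.85
eef_pos: [0.4958, 0.1989, 0.0141]
ee_rot: [3.098, 0.516, -0.004]
ft_force: [0.6, 0.6, -0.4]
finger_gap: 1.001
t 10.85 tcp [495.8 198.9  14.1] zaxis [-2.4e-03 -9.0e-04 -1.0e+00] gap 1.001 F [ 0.6  0.6 -0.4]
tool shift mm [ 0.7  0.1 -0.9]
t: 11.35
eef_pos: [0.4975, 0.2005, 0.0177]
ee_rot: [-3.098, -0.519, -0.004]
ft_force: [0.4, -4.5, 6.9]
finger_gap: 0.524
t 11.35 tcp [497.5 200.5  17.7] zaxis [ 2.4e-03  6.0e-04 -1.0e+00] gap 0.524 F [ 0.4 -4.5  6.9]
t: 11.85
eef_pos: [0.4979, 0.2009, 0.1655]
ee_rot: [-3.098, -0.519, -0.008]
ft_force: [0.2, 0.6, -2.3]
finger_gap: 0.525
t 11.85 tcp [497.9 200.9 165.5] zaxis [ 0.0049  0.0017 -1.    ] gap 0.525 F [ 0.2  0.6 -2.3]
tool shift mm [-1.359e+02  3.148e+02 -2.000e-01]
```

View pics/s5.png

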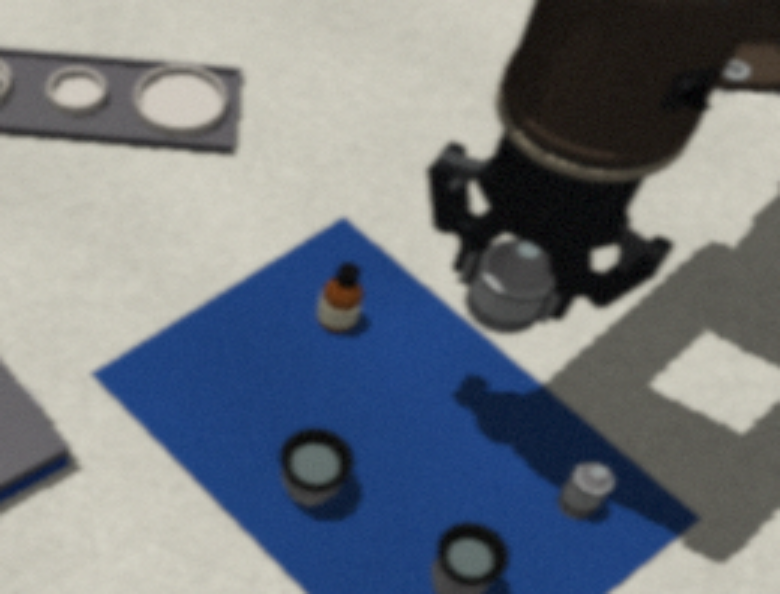

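The large objective is held at about (512,285) in the crop, and the bottle and eyepieces haven't moved. I'll carry it to the large well.

```bash
python3 -m jog '[1,-13.6,31.5,0,0,0,0, 1,-13.6,31.5,0,0,0,0, 1,-13.6,31.5,0,0,0,0, 1,-13.6,31.5,0,0,0,0, 1,-13.6,31.5,0,0,0,0]' | head -2
python3 -m jog '[1,-13.6,31.5,0,0,0,0, 1,-13.6,31.5,0,0,0,0, 1,-13.6,31.5,0,0,0,0, 1,-13.6,31.5,0,0,0,0, 1,-13.6,31.5,0,0,0,0]' | head -2
python3 -m jog '[1,0,0,20,0,0,0, 1,0,0,30,0,0,0, 1,0,0,30,0,0,0, 1,0,0,20,0,0,0, 1,0,0,0,0,0,0]' | head -2
python3 go.py 472 -141 24
python3 - <<'E'
from h import *
im=r.snapshot("scene");cv2.imwrite("pics/s6.png",cv2.resize(im[80:300,120:380],None,fx=3,fy=2.7))
E
```

```text
t: 12.4
eef_pos: [0.4832, 0.0281, 0.1616]
t: 12.9
eef_pos: [0.4702, -0.1431, 0.1615]
t: 13.4
eef_pos: [0.4691, -0.1412, 0.0594]
t 13.4 tcp [ 469.1 -141.2   59.4] zaxis [-0.0032  0.0012 -1.    ] gap 0.517 F [ 0.5 -0.  -2.8]
tool shift mm [ 3.   0.8 35.4]
```

View pics/s6.png

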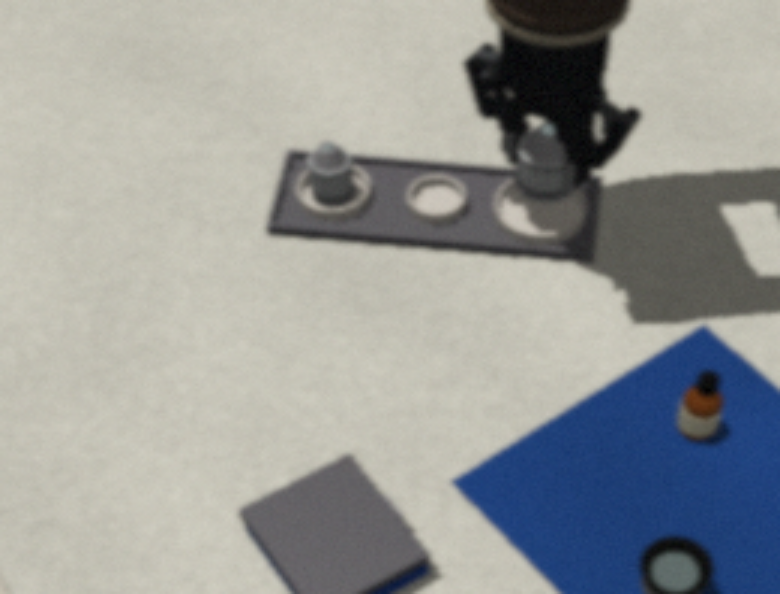

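```bash
python3 -m jog '[1,2,0.5,12,0,0,0, 1,0,0,10,0,0,0, 1,0,0,6,0,0,0, 1,0,0,3,0,0,0, 1,0,0,0,0,0,0]'
python3 -m jog '[1,0,0,1,0,0,0, 1,0,0,2,0,0,0, 1,0,0,1,0,0,0, 1,0,0,0,0,0,0, 1,0,0,0,0,0,0]'
python3 go.py 472 -141 23.7
```

```text
t: 13.95
eef_pos: [0.4724, -0.1415, 0.0298]
ee_rot: [-3.098, -0.519, 0.001]
ft_force: [0.9, -0.8, -2.1]
finger_gap: 0.522
t: 14.45
eef_pos: [0.4726, -0.1416, 0.0261]
ee_rot: [-3.098, -0.519, -0.0]
ft_force: [0.0, -0.4, -2.8]
finger_gap: 0.527
t 14.45 tcp [ 472.6 -141.6   26.1] zaxis [ 0.  0. -1.] gap 0.527 F [ 0.  -0.4 -2.8]
tool shift mm [-0.4 -0.7  2.4]
```

```bash
python3 -m jog '[1,0,0,1.2,0,0,0, 1,0,0,0.9,0,0,0, 1,0,0,0,0,0,0, 1,0,0,0,0,0,0, 0.25,0,0,0,0,0,0]'
python3 -m jog '[0.25,0,0,0,0,0,0, 0.25,0,0,0,0,0,0, 0.25,0,0,0,0,0,0, 0.25,0,0,-15,0,0,0, 0.25,0,0,-30,0,0,0]'
python3 -m jog '[0,0,0,-40,0,0,0, 0,0,0,-40,0,0,0, 0,0,0,-15,0,0,0, 0,0,0,0,0,0,0, 0,0,0,0,0,0,0]'
python3 go.py 488 303.5 164
python3 - <<'E'
from h import *
im=r.snapshot("scene");cv2.imwrite("pics/s7.png",cv2.resize(im[80:300,120:380],None,fx=3,fy=2.7))
E
```

```text
t: 14.95
eef_pos: [0.4727, -0.1416, 0.0241]
ee_rot: [3.098, 0.519, 0.0]
ft_force: [0.5, -1.0, -0.8]
finger_gap: 0.674
t: 15.45
eef_pos: [0.4713, -0.1411, 0.0681]
ee_rot: [-3.097, -0.518, 0.005]
ft_force: [0.5, -1.2, -0.5]
finger_gap: 0.752
t: 15.95
eef_pos: [0.4725, -0.1415, 0.1638]
ee_rot: [3.098, 0.519, 0.0]
ft_force: [-0.5, 0.6, -1.0]
finger_gap: 1.0
t 15.95 tcp [ 472.5 -141.5  163.8] zaxis [ 3.e-04 -1.e-04 -1.e+00] gap 1.0 F [-0.5  0.6 -1. ]
tool shift mm [ 1.596e+02 -4.157e+02 -2.000e-01]
```

View pics/s7.png

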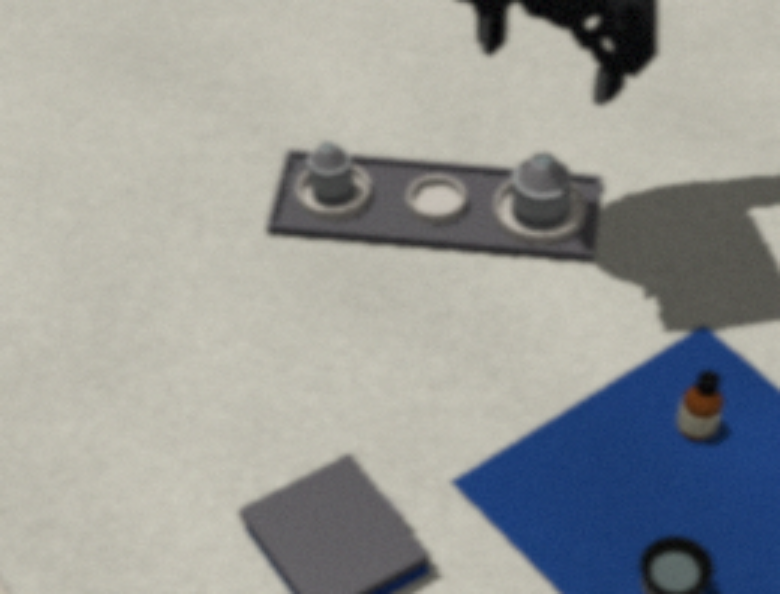

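The large objective stands upright in its well at about (540,195). Next is the small one.

```bash
python3 -m jog '[0,15,-39,0,0,0,0, 0,16,-42,0,0,0,0, 0,16,-42,0,0,0,0, 0,16,-42,0,0,0,0, 0,16,-42,0,0,0,0]' | head -2
python3 -m jog '[0,16,-42,0,0,0,0, 0,16,-42,0,0,0,0, 0,16,-42,0,0,0,0, 0,16,-42,0,0,0,0, 0,14,-36,0,0,0,0]' | head -2
python3 -m jog '[0,2,-4.7,0,0,0,0, 0,0,0,0,0,0,0, 0,0,0,0,0,0,0, 0,0,0,0,0,0,0, 0,0,0,0,0,0,0]' | head -2
python3 go.py 488 303.5 18
python3 - <<'E'
from h import *
im=r.snapshot("scene");cv2.imwrite("pics/s8.png",cv2.resize(im[160:380,280:540],None,fx=3,fy=2.7))
E
```

```text
t: 16.5
eef_pos: [0.4788, 0.0815, 0.1626]
t: 17.0
eef_pos: [0.4861, 0.3001, 0.1622]
t: 17.5
eef_pos: [0.4876, 0.3021, 0.1639]
t 17.5 tcp [487.6 302.1 163.9] zaxis [-3.e-04 -2.e-04 -1.e+00] gap 0.998 F [0.2 0.2 0.1]
tool shift mm [  0.9  -1.2 145.9]
```

View pics/s8.png

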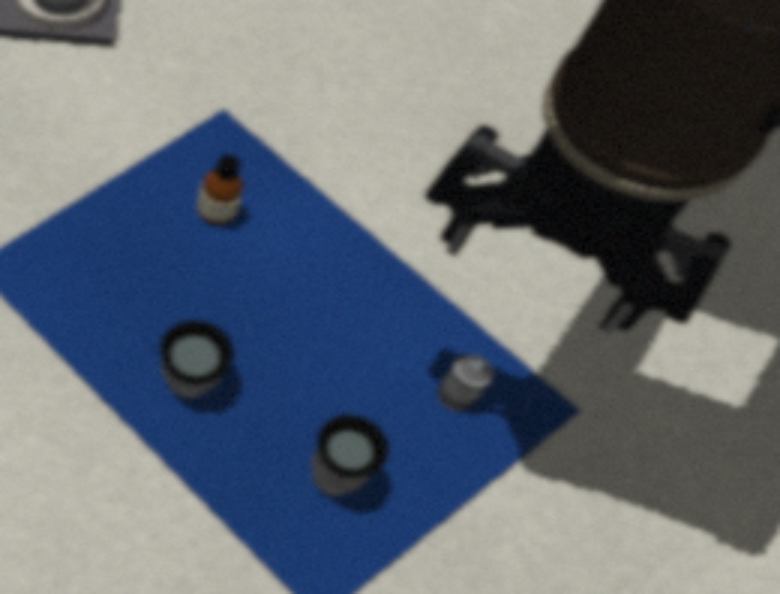

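The small objective stands at (467,383) in the crop, with the open jaws above it. I'll descend and grip.

```bash
python3 -m jog '[0,0.9,-1.2,30,0,0,0, 0,0,0,40,0,0,0, 0,0,0,40,0,0,0, 0,0,0,24,0,0,0, 0,0,0,10,0,0,0]'
python3 go.py 488 303.5 18
python3 -m jog '[1,0,0,0,0,0,0, 1,0,0,0,0,0,0, 1,0,0,0,0,0,0, 1,0,0,0,0,0,0, 1,0,0,0,0,0,0]'
python3 -m jog '[1,0,0,0,0,0,0, 1,0,0,0,0,0,0, 1,0,0,0,0,0,0, 1,0,0,0,0,0,0, 1,0,0,0,0,0,0]'
python3 go.py
python3 -m jog '[1,0,0,-15,0,0,0, 1,0,0,-30,0,0,0, 1,0,0,-40,0,0,0, 1,0,0,-40,0,0,0, 1,0,0,-20,0,0,0]'
python3 go.py 532 -197 165
python3 - <<'E'
from h import *
im=r.snapshot("scene");cv2.imwrite("pics/s9.png",cv2.resize(im[160:380,280:540],None,fx=3,fy=2.7))
E
```

```text
t: 18.05
eef_pos: [0.4869, 0.3035, 0.0179]
ee_rot: [3.098, 0.518, -0.005]
ft_force: [-0.3, 0.5, 0.8]
finger_gap: 0.998
t 18.05 tcp [486.9 303.5  17.9] zaxis [-0.0027 -0.0015 -1.    ] gap 0.998 F [-0.3  0.5  0.8]
tool shift mm [ 1.   0.4 -0.1]
t: 18.55
eef_pos: [0.4887, 0.3051, 0.0213]
ee_rot: [-3.098, -0.519, -0.003]
ft_force: [-2.4, -1.7, 12.0]
finger_gap: 0.259
t: 19.05
eef_pos: [0.4887, 0.3051, 0.0213]
ee_rot: [-3.098, -0.519, -0.003]
ft_force: [-0.4, -0.3, 12.6]
finger_gap: 0.261
t 19.05 tcp [488.7 305.1  21.3] zaxis [ 1.7e-03  9.0e-04 -1.0e+00] gap 0.261 F [-0.4 -0.3 12.6]
t: 19.55
eef_pos: [0.4891, 0.3053, 0.1696]
ee_rot: [-3.097, -0.519, -0.007]
ft_force: [0.7, -0.2, -0.7]
finger_gap: 0.262
t 19.55 tcp [489.1 305.3 169.6] zaxis [ 0.004   0.0022 -1.    ] gap 0.262 F [ 0.7 -0.2 -0.7]
tool shift mm [-123.1  488.9    3.7]
```

View pics/s9.png

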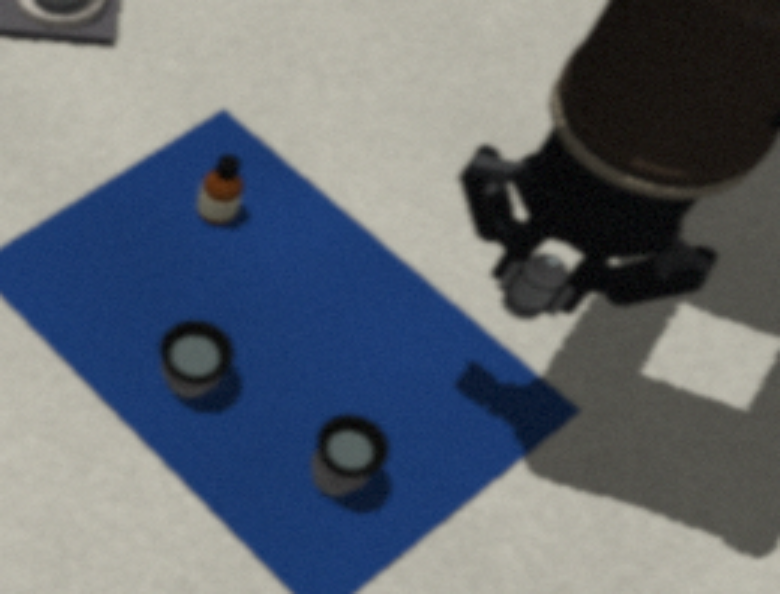

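The small objective is held upright at about (538,285) in the crop. I'll carry it to the small well.

```bash
python3 -m jog '[1,-10,41,0,0,0,0, 1,-11,42,0,0,0,0, 1,-11,42,0,0,0,0, 1,-11,42,0,0,0,0, 1,-11,42,0,0,0,0]' | head -2
python3 -m jog '[1,-11,42,0,0,0,0, 1,-11,42,0,0,0,0, 1,-11,42,0,0,0,0, 1,-11,42,0,0,0,0, 1,-10,42,0,0,0,0]' | head -2
python3 -m jog '[1,-10,42,0,0,0,0, 1,-5,28,0,0,0,0, 1,0,0,0,0,0,0, 1,0,0,0,0,0,0, 1,0,0,0,0,0,0]' | head -2
python3 go.py 532 -197 28
```

```text
t: 20.1
eef_pos: [0.5047, 0.0879, 0.1658]
t: 20.6
eef_pos: [0.5221, -0.1284, 0.1658]
t: 21.1
eef_pos: [0.5306, -0.1969, 0.1652]
t 21.1 tcp [ 530.6 -196.9  165.2] zaxis [-3.e-04  3.e-04 -1.e+00] gap 0.259 F [ 0.4  0.2 -0.1]
tool shift mm [  1.3   0.6 137.2]
```

```bash
python3 -m jog '[1,1.3,0.6,20,0,0,0, 1,0,0,30,0,0,0, 1,0,0,30,0,0,0, 1,0,0,20,0,0,0, 1,0,0,0,0,0,0]' | head -2
python3 go.py 532 -197 28
python3 - <<'E'
from h import *
im=r.snapshot("scene");cv2.imwrite("pics/s10.png",cv2.resize(im[80:300,120:380],None,fx=3,fy=2.7))
E
```

```text
t: 21.6
eef_pos: [0.5307, -0.1959, 0.0629]
t 21.6 tcp [ 530.7 -195.9   62.9] zaxis [-0.004   0.0018 -1.    ] gap 0.262 F [ 1.3  0.2 -1.5]
tool shift mm [ 1.   1.5 34.9]
```

View pics/s10.png

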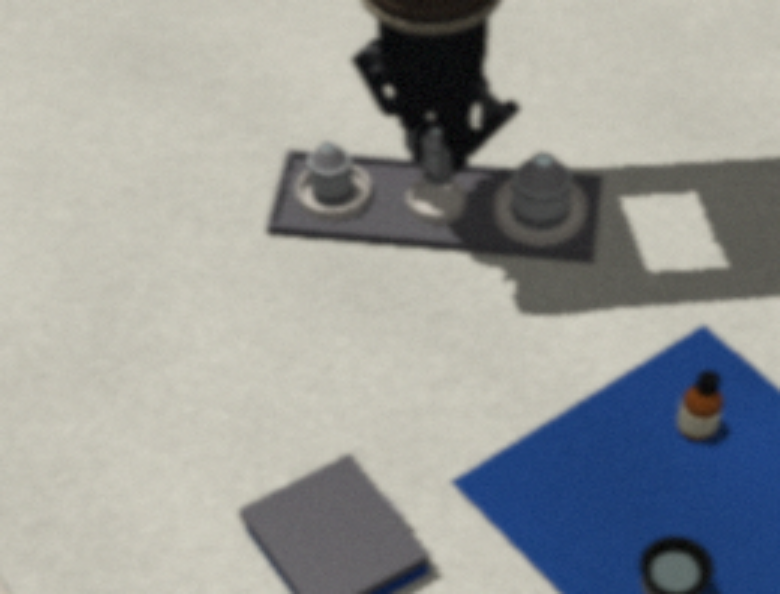

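```bash
python3 -m jog '[1,0,0.5,12,0,0,0, 1,0,0,10,0,0,0, 1,0,0,5,0,0,0, 1,0,0,2,0,0,0, 1,0,0,0,0,0,0]'
python3 -m jog '[1,0,0,1,0,0,0, 1,0,0,2,0,0,0, 1,0,0,0,0,0,0, 1,0,0,0,0,0,0, 1,0,0,0,0,0,0]'
python3 go.py 532 -197 27.5
```

```text
t: 22.15
eef_pos: [0.5325, -0.1983, 0.0359]
ee_rot: [-3.098, -0.519, 0.0]
ft_force: [0.0, 0.8, -1.5]
finger_gap: 0.264
t: 22.65
eef_pos: [0.5326, -0.1984, 0.0331]
ee_rot: [3.098, 0.519, 0.0]
ft_force: [-0.3, -0.3, -1.1]
finger_gap: 0.263
t 22.65 tcp [ 532.6 -198.4   33.1] zaxis [ 1.e-04 -0.e+00 -1.e+00] gap 0.263 F [-0.3 -0.3 -1.1]
tool shift mm [-0.1 -1.5  5.6]
```

```bash
python3 -m jog '[1,0,-1.5,2,0,0,0, 1,0,0,2,0,0,0, 1,0,0,1.2,0,0,0, 1,0,0,0,0,0,0, 1,0,0,0,0,0,0]'
python3 go.py 532 -197 27.5
python3 -m jog '[1,0,0,0,0,0,0, 0.5,0,0,0,0,0,0, 0.5,0,0,0,0,0,0, 0.5,0,0,0,0,0,0, 0.5,0,0,0,0,0,0]'
python3 -m jog '[0.5,0,0,-10,0,0,0, 0.5,0,0,-30,0,0,0, 0.5,0,0,-40,0,0,0, 0.5,0,0,-40,0,0,0, 0.5,0,0,-20,0,0,0]'
python3 go.py
```

```text
t: 23.15
eef_pos: [0.5321, -0.1969, 0.0277]
ee_rot: [-3.098, -0.519, 0.0]
ft_force: [0.4, -0.5, -0.9]
finger_gap: 0.261
t 23.15 tcp [ 532.1 -196.9   27.7] zaxis [-1.e-04  1.e-04 -1.e+00] gap 0.261 F [ 0.4 -0.5 -0.9]
tool shift mm [-0.1  0.1  0.2]
t: 23.65
eef_pos: [0.5321, -0.1969, 0.0278]
ee_rot: [3.098, 0.519, 0.0]
ft_force: [0.0, 0.2, -0.5]
finger_gap: 0.498
t: 24.15
eef_pos: [0.5332, -0.1974, 0.1719]
ee_rot: [3.096, 0.518, 0.005]
ft_force: [-0.0, -0.3, -1.1]
finger_gap: 0.498
t 24.15 tcp [ 533.2 -197.4  171.9] zaxis [ 0.0037 -0.0016 -1.    ] gap 0.498 F [-0.  -0.3 -1.1]
```

Next I'll move the arm away in +y, at height, so the top camera can see the wells.

```bash
python3 -m jog '[0.5,10,-40,-10,0,0,0, 0.5,10,-40,-10,0,0,0, 0.5,10,-40,0,0,0,0, 0.5,10,-40,0,0,0,0, 0.5,10,-35,0,0,0,0]' | head -2
python3 -m jog '[0.5,0,0,0,0,0,0, 0.5,0,0,0,0,0,0, 0.5,0,0,0,0,0,0, 0.5,0,0,0,0,0,0, 0.5,0,0,0,0,0,0]' | head -2
python3 - <<'E'
from h import *
a=r.snapshot("top");b=r.snapshot("scene");cv2.imwrite("pics/top11.png",a);cv2.imwrite("pics/s11.png",b)
cv2.imwrite("pics/c11.png",np.hstack([cv2.resize(a[205:305,295:395],(400,400),interpolation=cv2.INTER_CUBIC),cv2.resize(b[115:195,205:325][:, :],(400,400),interpolation=cv2.INTER_CUBIC)]))
E
```

```text
t: 24.65
eef_pos: [0.5153, 0.0055, 0.1888]
t: 25.15
eef_pos: [0.5159, 0.0029, 0.1878]
```

View pics/c11.png

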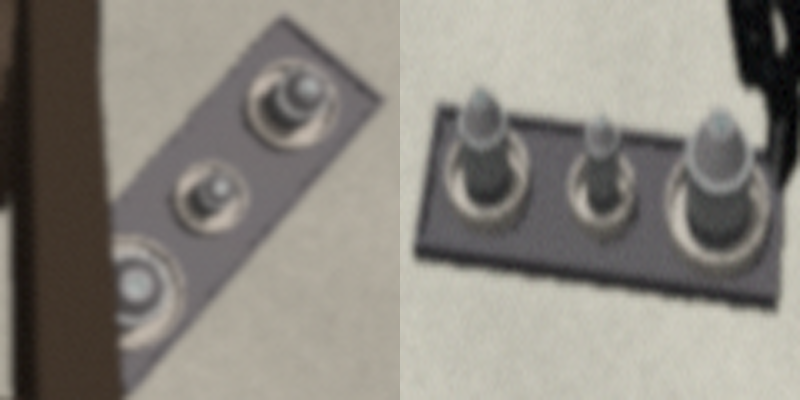

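View pics/s11.png

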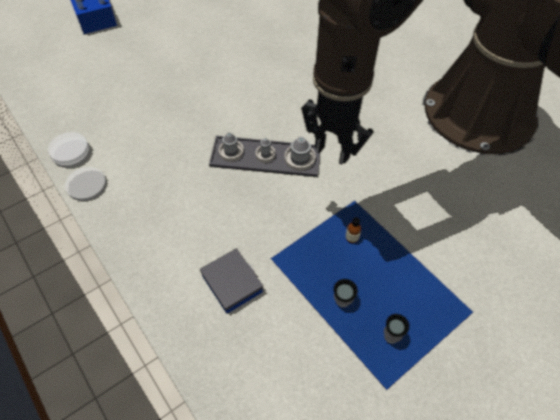

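View pics/top11.png

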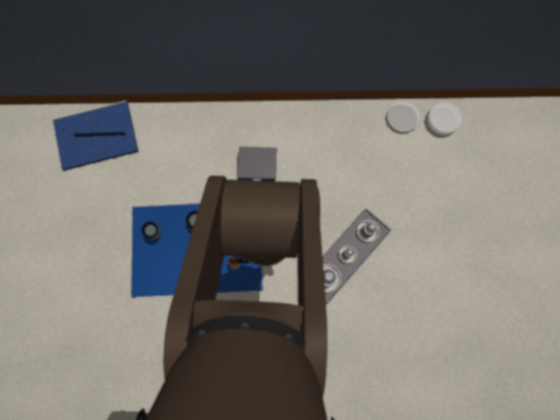

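All three objectives stand in their wells. In the scene picture they are at (229,148), (265,150) and (300,152), and the eyepieces, bottle and box haven't shifted. As a last numeric check I'll triangulate the nose tips.

```bash
python3 - <<'E'
from h import *
for k,a,b,w,z in(("medium",(372,226.2),(229.6,133),(.592,-.253),.070),("small",(350,250.7),(265.3,138.6),(.532,-.197),.065),("large",(329.8,276.2),(300.4,139.4),(.472,-.141),.075)):
    X=tri(a,b);print(k,np.round(X*1000,1),"expected z",z,"off mm",np.round((X[:2]-w)*1000,1))
E
python3 go.py
```

```text
medium [ 592.4 -252.1   76.5] expected z 0.07 off mm [0.4 0.9]
small [ 533.1 -196.1   69.7] expected z 0.065 off mm [1.1 0.9]
large [ 471.8 -144.4   73.5] expected z 0.075 off mm [-0.2 -3.4]
t 25.25 tcp [515.9   3.1 187.8] zaxis [-1.e-04 -0.e+00 -1.e+00] gap 0.501 F [0.2 0.3 0. ]
```

```bash
python3 -c "
from bench import r
print(r.close_job())"
```

```text
the job is handed in; nothing more can be done
None
```

I put the medium, large and small objectives back in their own wells, one after another, and handed the job in at about 25 s of the 112 s allowed. Wrist force readings stayed under about 13 N, and the arm ended clear of everything.

**Position:** the last pictures show all three released and upright in the right wells. The nose tips came out about 1 mm (medium), 1.5 mm (small) and 3.5 mm (large) from the well centres, against the 13 mm limit.

**Height disagreement:** the measured tip heights did not match a seated objective exactly. Medium read 6.5 mm high, small 5 mm high and large 1.5 mm low. I put this down to picking those tip pixels by eye. Each objective was lowered to within about 0.5 mm of its floor before release, and the pictures show them seated.

**Other items:** both eyepieces, the oil bottle and the slide box look unmoved in the final scene picture. I judged this by eye and did not measure it.

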